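# Line up the guard hinge for its pin

### The arm

A 7-joint arm with a two-finger parallel gripper is mounted at the origin on the work surface. World frame = base frame: x ahead of the robot, y to its left, z up, the work surface at z = 0. Lengths are in mm, angles in rad, forces in N, time in s.
With the tool pointing down it reaches from about 400 to 900 mm from the base axis. Payload 5.5 kg.
Tool frame: the origin (TCP) lies between the finger pads; the fingertips stand 14 mm ahead of it and the grasp point (between the pads) lies 5 mm behind it (ctrl.tip_extent is the distance from the TCP to the fingertips, in mm); z points along the fingers, y is the line along which they close (so a half turn about z gives the same grasp; the last joint's range is limited). The gripper opens to 92 mm and grips with 3 to 60 N. Pads are 19 mm wide; open, the fingers measure 130 mm over their backs; the gripper's body (75 mm by 190 mm) begins 47 mm behind the grasp point.
Start: joints at [-1.005, 0.501, -0.427, 1.55, 0.221, 1.138, -0.21], TCP at [193.788, 620.44, 240.729] pointing down, gripper open.
Joint ranges: [-2.88, 2.88], [-0.31, 2.03], [-1.54, 1.56], [0.2, 2.42], [-1.41, 4.55], [0.19, 2.02], [-2.57, 2.57]. Speed limits (rad/s): [2.57, 2.57, 3.14, 3.14, 3.14, 3.14, 3.14].

### API

Orientations are given as a unit quaternion [w, x, y, z].
In Python, from workcell import ctrl, cams, order gives the robot as it stands.
- The arm moves only by the tool servo_tool, never from a script. Its argument "plan" is a list of rows, each a list of 3 entries, a list of its own where there are three numbers: the opening, from -1 (shut) to 1 (fully open), then the shift along the tool's x, y, z in mm, then the turn about the tool's z in degrees. A call has 1 to 12 rows; each row shifts and turns the commanded pose from where the row before left it, along the tool's axes as they then stand; what a row does not reach is not made up. A row lasts 1/10 s, in which the tool goes at most 50 mm and 8.59 degrees, less where a joint would pass 70% of its speed; a pose out of reach is approached as far as the arm can. A call is refused whole if a number of a shift passes 50 or a number of a turn 8.59, either way. A call with a gripper value outside its range is refused whole. The fingers move at their own pace and stop on an object; "squeeze" is the grip in N (left out, the last holds). Time passes only in rows, so rows that do not move let the fingers close. It gives the time, the measured TCP pose, the force, the opening and the grip force at its end, in the units of the state.
- ctrl.get_state(): the state, without advancing time (a new reading comes with each control period).
- cams.snapshot(name): name is "scene" or "top"; returns a dict with "img" (480x640x3 uint8, red, green, blue), "fx", "fy", "cx", "cy" (pixels), "R" (3x3) and "t" (3): a world point X has camera coordinates R X + t. Camera axes: x right, y down, z forward; pixel columns grow to the right and rows downward; lengths in mm; the calibration is good to about 2 mm. A picture is of the moment at which its call begins. There is no depth.
- order.job_done(): hands the job in; it is judged then, once.
The state is a dict: "time_s": time; "q": joint angles; "joint_vel": joint speeds; "effort": joint torques, N m; "position": TCP position; "ee_rot": TCP orientation; "contact_force": force on the tool from outside, world axes, zero at the start; "ft_torque": the same for the moment, N m; "width": opening from 0.0 (shut) to 1.0 (fully open); "finger_force": force on a finger pad.
Only numpy, scipy, OpenCV 4.12 (cv2) and the standard library are available. Lean on these libraries where they do the work, as an engineer would, in place of code of your own. Each camera call takes 0.05 s, during which the arm holds its last target. There are 200 camera calls.

### The job

Get the guard hinge ready for pinning: first lay the brass hinge pin fully down in the blue nest of the hinge fixture, with its wide tab in the pocket at the outer end, and let go of it. Then pick up the yellow hinge leaf by its red lug and hold it level with its knuckle in the gap between the two steel knuckles, all three holes in line so that the pin could be pushed straight through, the leaf's plate on the open side away from the aluminium jamb block. Finish while still holding the leaf there, still and clear of the fixture, with the pin left lying in its nest and the label roll, jar and bearing block left where they are.

Things in the scene. Friction and masses are not known exactly. Their poses are not given: they have to be found in the camera images.
- fixture: Hinge fixture, fixed to the bench: dark steel base 116 (x) x 230 (y) x 12 mm. Origin centre of its underside, on the bench; z up; y along the hinge line, which is level at x 0, z 75 mm. Aluminium jamb block x +20..+40, y -103..-11, top z 80. Two steel knuckles, tubes along y, 26 mm outside, 18 mm bore, at y -98..-76 and -38..-16. Blue pin nest at +y. Fixture and mat may swap sides.
- hinge_gap (a point): Point on the hinge line in the middle of the 38 mm gap between the two fixed knuckles, 75 mm above the bench; axes as the fixture's. The centre of the leaf's bore belongs here. The gap is open above, below (63 mm down to the base) and on the -x side; the jamb block's face is at x +20 mm.
- pin_nest (a point): Where pin's origin lies when fully down, on the nest's floor, z 69 mm; axes as the fixture's; the pin's y runs along this y, tab to +y. Two yokes at y -41..-27 and +27..+41: slot 16 mm wide, cheeks 10 mm high, flared lips to 20 mm. Between them 54 mm of room for fingers, open at the sides, 57 mm deep. Tab pocket: y +41..+62, same floor, end wall 12 mm high.
- pin: Loose brass hinge pin, about 100 g, lying flat on the mat: round shank 12 mm thick, 90 mm long along its y (-45..+45 mm), and at its +y end a flat tab 24 (x) x 8 (y) x 12 (z) mm that stops it rolling. Origin under the middle of the shank, at its underside; shank axis at z 6 mm. Grips well across the shank at the origin.
- pin_tab (a point): Centre of the pin's tab: 49 mm in y and 6 mm in z from the pin's origin.
- leaf: Loose yellow hinge leaf, about 200 g, flat on the mat: plate x -44..+19, 80 mm in y, 6 mm thick; at its +x edge one knuckle, a tube along y, 26 mm outside, 18 mm bore, 30 mm long. A red lug 22 (x) x 24 (y) mm stands over the origin, z 6..44 mm, with the centre of mass under it. Origin at the underside. In place its axes run as the fixture's: plate on the -x side.
- leaf_bore (a point): Centre of the leaf's knuckle bore: 38 mm in x and 13 mm in z from the leaf's origin; axes as the leaf's, the bore along y.
- mat: Black rubber mat 200 (x) x 260 (y) x 2 mm, fixed to the bench; pin and leaf start on it. Origin at the centre of its underside.
- label_roll: Bystander: white paper label roll standing on end, 80 mm across, 45 mm high. Origin at the centre of its underside.
- screw_jar: Bystander: clear jar with black cap, 50 mm across, 55 mm high. Origin at the centre of its underside.
- bearing_block: Bystander: dark steel bearing block, 30 x 60 mm foot, 40 mm high. Origin at the centre of its underside.

How it is judged:
By the outcome, as a careful person would: the job done as asked, in the order asked, and still so for the second after the job is handed in, while the arm keeps its last pose, push and grip.
It also fails if it takes over 72 s, if anything falls off the work surface, if the arm or the gripper's body presses on something with over 40 N, if the wrist force passes 120 N, or if a joint passes its speed limit or range.

## Working session

There is one attempt and no reset: what is moved stays moved. The work goes in short steps, Python scripts to look and compute and a tool call to move; the robot and the scene stay as the last step left them, time stands still between calls to the robot, and variables do not carry over. Pictures are saved under pics/ and viewed, at most 10 in all, crops included, and the job is handed in when it is done.

Besides the shell and the picture viewer there is one more tool, called in YAML: its name, and indented under it one key for each argument. servo_tool: Moves the arm, as the interface text tells. Its arguments: {"type":"object","properties":{"plan":{"type":"array","items":{"type":"array"}},"squeeze":{"type":"number"}},"required":["plan"]}

```bash
mkdir -p pics
cat > h.py <<'E'
import numpy as np, cv2
from workcell import ctrl, cams, order
def snap(n,f=None):
    s=cams.snapshot(n); s['R']=np.array(s['R']);s['t']=np.array(s['t'])
    if f: cv2.imwrite('pics/'+f,cv2.cvtColor(s['img'],cv2.COLOR_RGB2BGR))
    return s
def ray(s,u,v):
    d=s['R'].T@np.array([(u-s['cx'])/s['fx'],(v-s['cy'])/s['fy'],1.]); return -s['R'].T@s['t'],d
def onz(s,u,v,z):
    c,d=ray(s,u,v); return c+d*(z-c[2])/d[2]
def proj(s,X):
    p=s['R']@np.asarray(X,float)+s['t']; return s['fx']*p[0]/p[2]+s['cx'], s['fy']*p[1]/p[2]+s['cy']
E
python3 - <<'E'
from h import *
for n in('top','scene'):
    s=snap(n,n+'0.png'); print(n,s['fx'],s['cx'],s['cy'],(-s['R'].T@s['t']).round(),s['R'].round(2).tolist())
print(ctrl.get_state())
E
```

```text
top 485.758485085947 320.98381338328215 240.07646567954137 [561. -16. 886.] [[0.01, -1.0, 0.01], [-1.0, -0.01, -0.07], [0.07, -0.01, -1.0]]
scene 493.8709372908102 325.9998547445763 240.1581680917073 [1162.   58.  770.] [[-0.15, 0.99, 0.0], [0.78, 0.12, -0.61], [-0.6, -0.09, -0.79]]
{'time_s': 0.1, 'q': array([-1.00481947,  0.50175254, -0.42676969,  1.55132633,  0.22082123,
        1.13828948, -0.21028452]), 'joint_vel': array([ 0.0018849 , -0.00136874,  0.0014123 , -0.00116215,  0.0013817 ,
        0.00203882, -0.00246591]), 'effort': array([-1.17500295e-02, -5.67877793e+01, -5.83888650e+00, -2.79916692e+01,
       -6.90536178e-02,  2.41170841e-02,  3.48854837e-05]), 'position': array([193.70119138, 619.84641826, 239.78763865]), 'ee_rot': array([-1.44130521e-04,  1.50793097e-01,  9.88564970e-01, -8.49541685e-04]), 'contact_force': array([-0.23175098, -0.49161085, -0.4594283 ]), 'ft_torque': array([ 0.04529354, -0.04131518,  0.00896629]), 'finger_force': 0.0, 'width': 0.9996646466102354}
```

View pics/top0.png

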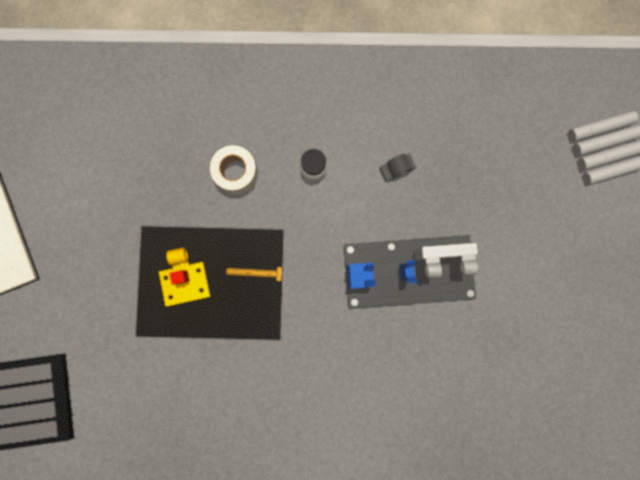

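View pics/scene0.png

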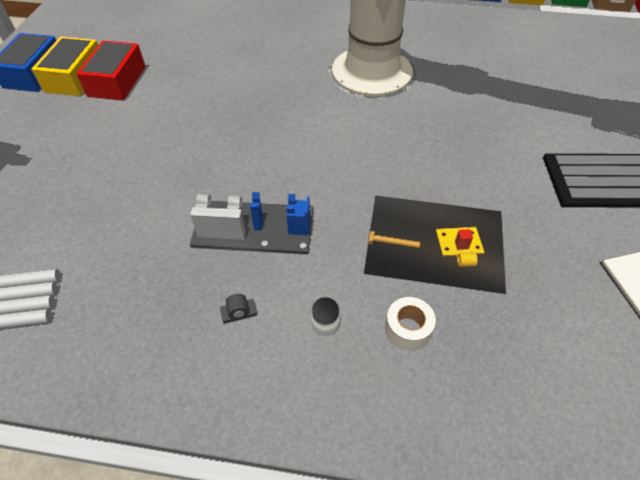

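The top view shows the leaf at about (183,283) with its lug at (179,277), and the pin from (227,272) to its tab at (280,273), tab toward −y. The fixture spans (345..476, 236..308), with the pocket at (362,276) on the +y side and the jamb at (450,250) on the +x side. The scene view agrees with this. Next I'll measure and make an enlarged view.

```bash
cat > m.py <<'E'
from h import *
def comp(mask,roi):
    m=np.zeros(mask.shape,np.uint8); x0,x1,y0,y1=roi; m[y0:y1,x0:x1]=mask[y0:y1,x0:x1]
    n,l,st,c=cv2.connectedComponentsWithStats(m); k=1+np.argmax(st[1:,4]); return (l==k),c[k],st[k]
def rect(m):
    cs,_=cv2.findContours(m.astype(np.uint8)*255,cv2.RETR_EXTERNAL,cv2.CHAIN_APPROX_NONE); return cv2.minAreaRect(max(cs,key=cv2.contourArea))
def wrect(s,m,z):
    # mask pixel edges -> world plane z -> minAreaRect in mm
    ys,xs=np.nonzero(m); P=[onz(s,x+dx,y+dy,z)[:2] for x,y in zip(xs,ys) for dx in(-.5,.5) for dy in(-.5,.5)]
    return cv2.minAreaRect(np.array(P,np.float32))
E
python3 - <<'E'
from m import *
s=snap('top'); im=s['img']; hsv=cv2.cvtColor(im,cv2.COLOR_RGB2HSV); H,S,V=cv2.split(hsv)
pin,_,st=comp(((H>8)&(H<25)&(S>110)&(V>90)).astype(np.uint8),(215,300,255,290)); print('pin',st,wrect(s,pin,8), wrect(s,pin,12))
mat,_,st=comp((V<45).astype(np.uint8),(120,300,210,350)); print('mat',st,wrect(s,mat,2))
red,c,st=comp((((H<6)|(H>174))&(S>150)&(V>90)).astype(np.uint8),(150,220,240,310)); print('red',st,c,wrect(s,red,46))
yel,c,st=comp(((H>20)&(H<35)&(S>150)&(V>150)).astype(np.uint8),(140,225,240,315)); print('yel',st,c,wrect(s,yel,8))
jam,c,st=comp((V>175).astype(np.uint8),(410,490,238,266)); print('jam',st,c,wrect(s,jam,80))
base,c,st=comp((V<85).astype(np.uint8),(335,490,228,315)); 
print('base',st,c,wrect(s,base,12))
t=cv2.resize(im[225:320,335:490],None,fx=5,fy=5,interpolation=cv2.INTER_CUBIC)
cv2.imwrite('pics/a.png',t[:,:,::-1])
s2=snap('scene'); t=cv2.resize(s2['img'][180:270,180:330],None,fx=5,fy=5,interpolation=cv2.INTER_CUBIC)
cv2.imwrite('pics/b.png',t[:,:,::-1])
E
```

```text
pin [226 266  56  16 467] ((565.2166748046875, 99.29925537109375), (28.808866500854492, 100.89360809326172), 0.8632646203041077) ((565.1988525390625, 98.77326202392578), (28.677682876586914, 100.43406677246094), 0.8632973432540894)
mat [ 137  277  143   61 2520] ((506.0484313964844, 179.6490936279297), (255.43283081054688, 109.15802764892578), 89.3331527709961)
red [171 272  16  11 135] [178.47407407 277.02962963] ((558.269775390625, 222.5873565673828), (19.248584747314453, 26.664791107177734), 14.598162651062012)
yel [ 159  248   51   58 1660] [183.43975904 279.52349398] ((562.0759887695312, 227.5447998046875), (98.77108001708984, 83.41622924804688), 13.022236824035645)
jam [423 243  55  21 751] [449.99201065 251.72436751] ((602.1585083007812, -236.34278869628906), (30.08156967163086, 92.68871307373047), 4.529432773590088)
base [441 257  23  26 359] [453.49860724 268.48746518] ((575.62353515625, -257.6749572753906), (46.10643768310547, 38.157066345214844), 5.645801067352295)
```

View pics/a.png

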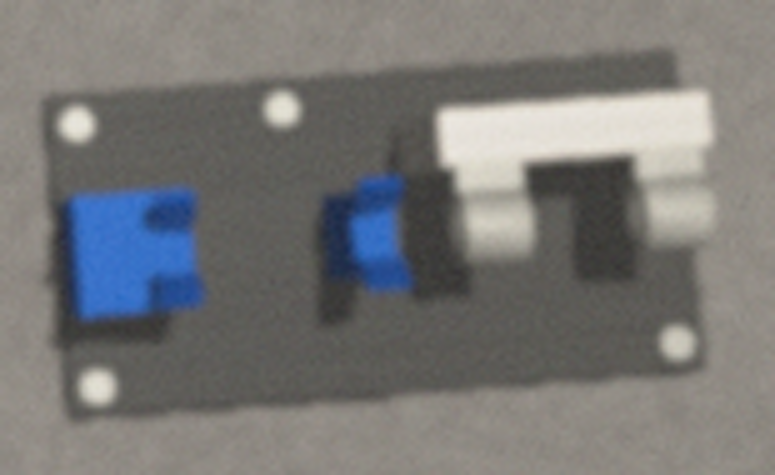

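The enlarged fixture (crop pixels) shows the base corners at (45,98), (672,52), (703,370) and (70,418). The jamb top spans (437..714, 91..165). The inner blue yoke is at about (376,235), the outer yoke and pocket at (68..203, 190..320), and the knuckles at (495,225) and (678,212).

Run:
```python
from m import *
s=snap('top'); f=lambda u,v,z: onz(s,335+(u+.5)/5-.5,225+(v+.5)/5-.5,z)[:2]
B=np.array([f(*p,12) for p in((45,98),(672,52),(703,370),(70,418))]); print('base',B.round(1).tolist(),B.mean(0))
J=np.array([f(*p,80) for p in((437,108),(708,91),(714,146),(440,164))]); print('jamb',J.round(1).tolist())
e=(B[0]-B[1])+(B[3]-B[2]); e/=np.linalg.norm(e); ex=np.array([e[1],-e[0]]); print('yaw',np.degrees(np.arctan2(-e[0],e[1])))
print('sizes',np.linalg.norm(B[0]-B[1]),np.linalg.norm(B[1]-B[2]),np.linalg.norm(J[0]-J[1]),np.linalg.norm(J[1]-J[2]))
o=B.mean(0); oj=J.mean(0)-30*ex+57*e; print('o',o,oj)
o=(o+oj)/2
F=lambda u,v,z: np.array([(f(u,v,z)-o)@ex,(f(u,v,z)-o)@e]).round(1)
for n,p in dict(nestTL=(68,197,79),nestBL=(80,320,79),yokeTR=(195,190,79),yokeBR=(203,305,79),iTL=(358,178,79),iTR=(402,175,79),iBR=(411,290,79),iBL=(366,292,79),ifloorL=(352,235,69),ifloorR=(398,232,69),k1T=(490,195,80),k1L=(465,225,88),k1R=(533,222,88),k2L=(645,213,88),k2R=(714,210,88)).items(): print(n,F(*p))
# blue in both views: centroids of small yoke
for n in('top','scene'):
    q=snap(n); H,S,V=cv2.split(cv2.cvtColor(q['img'],cv2.COLOR_RGB2HSV)); m=((H>100)&(H<125)&(S>120)).astype(np.uint8)
    print(n,cv2.connectedComponentsWithStats(m[150:330,180:480])[2:])
    if n=='scene':
        cv2.imwrite('pics/b.png',cv2.resize(q['img'][185:260,180:330],None,fx=5.3,fy=5.3,interpolation=cv2.INTER_CUBIC)[:,:,::-1])
```

```text
base [[619.7, -62.6], [638.5, -289.6], [524.2, -299.2], [505.1, -72.2]] [ 571.86759093 -180.89091251]
jamb [[613.0, -189.6], [619.6, -280.2], [601.2, -281.9], [594.4, -190.5]]
yaw 4.767717839091382
sizes 227.74889698847426 114.73525900289484 90.78228106660926 18.420973684332473
o [ 571.86759093 -180.89091251] [ 572.40579645 -181.24667684]
nestTL [ 19.6 112.9]
nestBL [-21.2 112.2]
yokeTR [18.8 70.6]
yokeBR [-19.3  71.1]
iTL [18.8 16.2]
iTR [18.7  1.5]
iBR [-19.5   1.9]
iBL [-19.1  16.8]
ifloorL [ 0. 18.]
ifloorR [-0.1  2.5]
k1T [  9.9 -26.9]
k1L [  0.6 -15.9]
k1R [ -0.1 -38.3]
k2L [  0.1 -75.4]
k2R [ -0.6 -98.2]
top (array([[    0,     0,   300,   180, 53110],
       [  221,   110,    16,    23,   271],
       [  168,   113,    28,    26,   619]], dtype=int32), array([[148.73255507,  88.9208247 ],
       [228.44649446, 121.52767528],
       [180.78352181, 125.17124394]]))
scene (array([[    0,     0,   300,   180, 52842],
       [   69,    42,    14,    39,   351],
       [  106,    44,    24,    41,   807]], dtype=int32), array([[150.47305174,  90.04810567],
       [ 76.19088319,  61.53276353],
       [117.67038414,  65.77447336]]))
```

View pics/b.png

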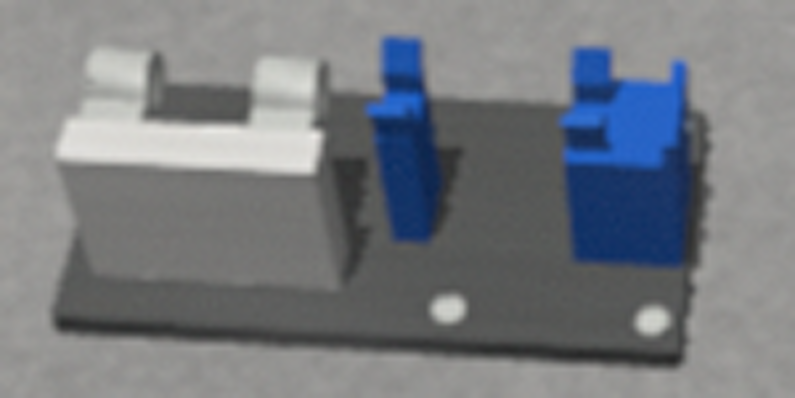

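The scene view confirms the layout: knuckles on the far-left (−y) side, jamb toward +x, nest yokes at crop (403,75) and (590,75), and pocket on the right (+y). Next: the pin axis fit, and the pixel size of the tab end.

Run:
```python
from m import *
s=snap('top'); H,S,V=cv2.split(cv2.cvtColor(s['img'],cv2.COLOR_RGB2HSV))
pin,_,st=comp(((H>8)&(H<25)&(S>110)&(V>90)).astype(np.uint8),(215,300,255,290))
ys,xs=np.nonzero(pin); k=(xs<273)&(xs>229)
P=np.array([onz(s,x,y,8)[:2] for x,y in zip(xs[k],ys[k])],np.float32)
v=cv2.fitLine(P,cv2.DIST_L2,0,.01,.01).ravel(); print('axis',v, 'deg',np.degrees(np.arctan2(v[0],v[1])))
print('ends',onz(s,xs.min()-.5,272,8),onz(s,xs.max()+.5,273,8))
q=ctrl.get_state(); print(q['position'],q['ee_rot'],q['time_s'])
s2=snap('scene')
a=cv2.resize(s['img'][240:315,150:290],None,fx=5.6,fy=5.6,interpolation=cv2.INTER_CUBIC)[:,:,::-1]
cv2.imwrite('pics/c.png',a)
```

```text
axis [4.6196181e-02 9.9893236e-01 5.6792542e+02 1.0387119e+02] deg 2.6477885
ends [567.71588732 149.73538983   8.        ] [566.83155823  48.87105725   8.        ]
[193.76828208 620.35409808 240.56910272] [-4.72494974e-05  1.50793578e-01  9.88565261e-01 -1.36910297e-04] 0.4
```

View pics/c.png

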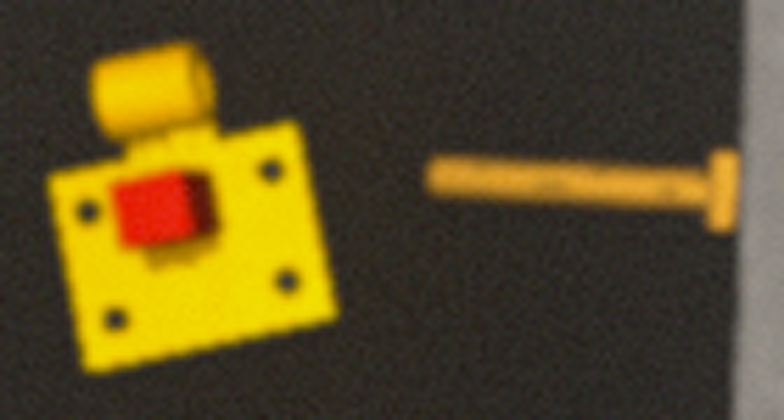

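The crop shows the plate corners at (50,178), (297,122), (338,318) and (88,372), the red lug top at (155,210), and the pin from (430,175) to its tab at (722,190). I'm now moving toward the pin.

servo_tool:
  plan:
    - [1,[-21.3,-15.9,4],0]
    - [1,[-21.3,-15.9,4],0]
    - [1,[-21.3,-15.9,4],0]
    - [1,[-21.3,-15.9,4],0]
    - [1,[-21.3,-15.9,4],0]
    - [1,[-21.3,-15.9,4],0]
    - [1,[-21.3,-15.9,4],0]
    - [1,[-21.3,-15.9,4],0]
    - [1,[-21.3,-15.9,4],0]
    - [1,[-21.3,-15.9,4],0]
    - [1,[-21.3,-15.9,4],0]
    - [1,[-21.3,-15.9,4],0]
  squeeze: 30

```text
time_s: 1.65
position: [381.5, 361.3, 192.8]
ee_rot: [0.0, 0.151, 0.989, 0.0]
contact_force: [1.0, 0.1, -0.1]
width: 1.0
finger_force: 0.0
```

servo_tool:
  plan:
    - [1,[-21.3,-15.9,4],0]
    - [1,[-21.3,-15.9,4],0]
    - [1,[-21.3,-15.9,4],0]
    - [1,[-21.3,-15.9,4],0]
    - [1,[-21.3,-15.9,4],0]
    - [1,[-21.3,-15.9,4],0]
    - [1,[-21.3,-15.9,4],0]
    - [1,[-21.3,-15.9,4],0]
    - [1,[-21.3,-15.9,4],0]
    - [1,[-21.3,-15.9,4],0]
    - [1,[-21.3,-15.9,4],0]
    - [1,[-21.3,-15.9,4],0]

```text
time_s: 2.85
position: [568.7, 103.0, 144.7]
ee_rot: [0.0, 0.151, 0.989, 0.0]
contact_force: [0.1, 0.3, 0.0]
width: 0.999
finger_force: 0.0
```

servo_tool:
  plan:
    - [1,[0,0,0],7.6]
    - [1,[0,0,0],7.6]
    - [1,[0,0,0],7.6]
    - [1,[0,0,0],7.6]
    - [1,[0,0,0],7.6]
    - [1,[0,0,0],7.6]
    - [1,[0,0,0],7.6]
    - [1,[0,0,0],7.6]
    - [1,[0,0,0],7.6]
    - [1,[0,0,0],6.9]
    - [1,[0,0,0],0]

```text
time_s: 3.95
position: [568.1, 104.0, 144.8]
ee_rot: [0.0, 0.723, 0.69, 0.0]
contact_force: [0.9, 0.0, 0.3]
width: 1.001
finger_force: 0.0
```

```bash
cat >> m.py <<'E'
from scipy.spatial.transform import Rotation as Ro
def st():
    q=ctrl.get_state(); w,x,y,z=q['ee_rot']; R=Ro.from_quat([x,y,z,w]).as_matrix()
    print('t %.1f pos %s ty_ang %.2f tz %s w %.3f ff %.1f F %s q %s'%(q['time_s'],q['position'].round(1),np.degrees(np.arctan2(R[1,1],R[0,1])),R[:,2].round(4),q['width'],q['finger_force'],np.round(q['contact_force'],1),q['q'].round(2)))
    return q,R
def goto(x,y,z):
    q,R=st(); print('tool delta',(R.T@(np.array([x,y,z])-q['position'])).round(1))
E
python3 -c "
from m import *
goto(567.9,103.3,60)"
```

```text
t 4.0 pos [568.1 104.  144.8] ty_ang -2.69 tz [ 3.e-04 -0.e+00 -1.e+00] w 1.001 ff 0.0 F [0.9 0.  0.3] q [-0.29  0.45  0.08  1.83 -0.04  0.86 -0.24]
tool delta [-0.7 -0.1 84.8]
```

servo_tool:
  plan:
    - [1,[0,0,25],0]
    - [1,[0,0,25],0]
    - [1,[0,0,25],0]
    - [1,[-0.7,0,20],0]
    - [1,[0,0,15],0]
    - [1,[0,0,10],0]
    - [1,[0,0,6.5],0]
    - [1,[0,0,0],0]
    - [0,[0,0,0],0]
    - [-1,[0,0,0],0]
    - [-1,[0,0,0],0]
    - [-1,[0,0,0],0]
  squeeze: 30

```text
time_s: 5.15
position: [568.3, 103.2, 18.7]
ee_rot: [0.0, 0.723, 0.691, 0.0]
contact_force: [0.9, 0.3, -0.1]
width: 0.7
finger_force: 0.0
```

servo_tool:
  plan:
    - [-1,[0,0,0],0]
    - [-1,[0,0,0],0]
    - [-1,[0,0,0],0]
    - [-1,[0,0,0],0]

```text
time_s: 5.55
position: [567.9, 103.1, 18.2]
ee_rot: [-0.0, 0.723, 0.691, -0.0]
contact_force: [0.1, -0.3, -0.6]
width: 0.35
finger_force: 0.0
```

servo_tool:
  plan:
    - [-1,[0,0,0],0]
    - [-1,[0,0,0],0]
    - [-1,[0,0,0],0]
    - [-1,[0,0,0],0]
    - [-1,[0,0,0],0]

```text
time_s: 6.05
position: [567.8, 103.1, 18.2]
ee_rot: [-0.0, 0.723, 0.691, -0.0]
contact_force: [-0.7, 0.7, -0.1]
width: 0.118
finger_force: 30.0
```

servo_tool:
  plan:
    - [-1,[0,0,-10],0]
    - [-1,[0,0,-20],0]
    - [-1,[0,0,-25],0]
    - [-1,[0,0,-25],0]
    - [-1,[0,0,-25],0]
    - [-1,[0,0,-20],0]
    - [-1,[0,0,-10],0]
    - [-1,[0,0,0],0]

```text
time_s: 6.85
position: [569.0, 103.3, 155.1]
ee_rot: [0.001, 0.723, 0.691, 0.001]
contact_force: [0.9, 0.1, -1.2]
width: 0.12
finger_force: 30.0
```

```bash
python3 -c "
from m import *
goto(568.5,-137.8,140)"
```

```text
t 6.8 pos [569.  103.3 155.1] ty_ang -2.65 tz [ 3.3e-03  8.0e-04 -1.0e+00] w 0.120 ff 30.0 F [ 0.9  0.1 -1.2] q [-0.29  0.44  0.08  1.83 -0.04  0.88 -0.24]
tool delta [-240.9   10.6   14.9]
```

servo_tool:
  plan:
    - [-1,[-15,0,0],0]
    - [-1,[-24,1,0],0]
    - [-1,[-24,1,0],0]
    - [-1,[-24,1,0],0]
    - [-1,[-24,1,0],0]
    - [-1,[-24,1,0],0]
    - [-1,[-24,1,0],0]
    - [-1,[-24,1,0],0]
    - [-1,[-24,1,0],0]
    - [-1,[-24,1,0],0]
    - [-1,[-10,1,0],0]
    - [-1,[0,0,0],0]

```text
time_s: 8.05
position: [565.5, -140.8, 152.0]
ee_rot: [-0.0, 0.725, 0.689, -0.001]
contact_force: [1.1, -0.1, -0.9]
width: 0.119
finger_force: 30.0
```

servo_tool:
  plan:
    - [-1,[0,0,0],4]
    - [-1,[0,0,0],8]
    - [-1,[0,0,0],8]
    - [-1,[0,0,0],8]
    - [-1,[0,0,0],8]
    - [-1,[0,0,0],8]
    - [-1,[0,0,0],8]
    - [-1,[0,0,0],8]
    - [-1,[0,0,0],8]
    - [-1,[0,0,0],8]
    - [-1,[0,0,0],6]
    - [-1,[0,0,0],4]

```text
time_s: 9.25
position: [566.6, -135.8, 152.5]
ee_rot: [-0.001, 1.0, 0.011, -0.001]
contact_force: [0.1, -0.4, -2.1]
width: 0.121
finger_force: 30.0
```

```bash
python3 -c "
from m import *
goto(568.5,-137.8,140)"
```

```text
t 9.2 pos [ 566.6 -135.8  152.5] ty_ang -88.73 tz [-0.0012  0.0012 -1.    ] w 0.121 ff 30.0 F [ 0.1 -0.4 -2.1] q [-0.18  0.49  0.48  1.83 -0.28  0.9  -1.12]
tool delta [ 1.9  2.  12.5]
```

servo_tool:
  plan:
    - [-1,[0,0,0],4]
    - [-1,[0,0,0],8]
    - [-1,[0,0,0],8]
    - [-1,[0,0,0],8]
    - [-1,[0,0,0],8]
    - [-1,[0,0,0],8]
    - [-1,[0,0,0],8]
    - [-1,[0,0,0],8]
    - [-1,[0,0,0],8]
    - [-1,[0,0,0],8]
    - [-1,[0,0,0],6.5]
    - [-1,[0,0,0],4]

```text
time_s: 10.45
position: [566.6, -135.7, 152.3]
ee_rot: [0.0, 0.736, -0.677, -0.001]
contact_force: [0.1, 0.6, -1.5]
width: 0.117
finger_force: 30.0
```

```bash
python3 -c "
from m import *
goto(568.5,-137.8,140)"
```

```text
t 10.4 pos [ 566.6 -135.7  152.3] ty_ang -175.24 tz [-0.0015  0.0013 -1.    ] w 0.117 ff 30.0 F [ 0.1  0.6 -1.5] q [-0.43  0.59  0.84  1.83 -0.53  0.96 -2.42]
tool delta [ 2.2 -1.8 12.3]
```

servo_tool:
  plan:
    - [-1,[1.1,-0.9,10],0]
    - [-1,[1.1,-0.9,15],0]
    - [-1,[0,0,15],0]
    - [-1,[0,0,10],0]
    - [-1,[0,0,0],0]
    - [-1,[0,0,0],0]

```text
time_s: 11.05
position: [568.5, -140.5, 102.8]
ee_rot: [0.0, 0.736, -0.677, -0.0]
contact_force: [-0.9, -0.9, -1.4]
width: 0.121
finger_force: 30.0
```

Run:
```python
from m import *
goto(568.5,-137.8,140)
s=snap('top'); s2=snap('scene')
a=cv2.resize(s['img'][215:335,330:490],None,fx=4,fy=4,interpolation=cv2.INTER_CUBIC)
b=cv2.resize(s2['img'][160:260,180:340],None,fx=4,fy=4,interpolation=cv2.INTER_CUBIC)
cv2.imwrite('pics/d.png',np.vstack([a,b])[:,:,::-1][:880:1]); 
c=np.vstack([a,b]); c=cv2.resize(c,None,fx=.68,fy=.68); print(c.shape); cv2.imwrite('pics/d.png',c[:,:,::-1])
for n,q,r in(('top',s,(330,480,215,335)),('scene',s2,(180,340,160,260))):
    H,S,V=cv2.split(cv2.cvtColor(q['img'],cv2.COLOR_RGB2HSV)); m=((H>8)&(H<25)&(S>110)&(V>90)).astype(np.uint8)
    x0,x1,y0,y1=r
    k=cv2.connectedComponentsWithStats(m[y0:y1,x0:x1]); print(n,k[2][1:]+[x0,y0,0,0,0],k[3][1:]+[x0,y0])
```

```text
t 11.1 pos [ 568.5 -140.5  102.8] ty_ang -175.16 tz [-8.e-04 -1.e-04 -1.e+00] w 0.121 ff 30.0 F [-0.9 -0.9 -1.4] q [-0.38  0.66  0.79  1.85 -0.59  0.88 -2.36]
tool delta [ -2.7  -0.2 -37.2]
(598, 435, 3)
top [[379 249   2   1   2]
 [362 268  20  14 164]] [[379.5        249.        ]
 [370.30487805 274.1097561 ]]
scene [[280 163   6   5  13]
 [276 181   7   6  14]
 [280 193  19  13 130]] [[282.53846154 164.23076923]
 [279.71428571 182.92857143]
 [290.31538462 198.54615385]]
```

View pics/d.png

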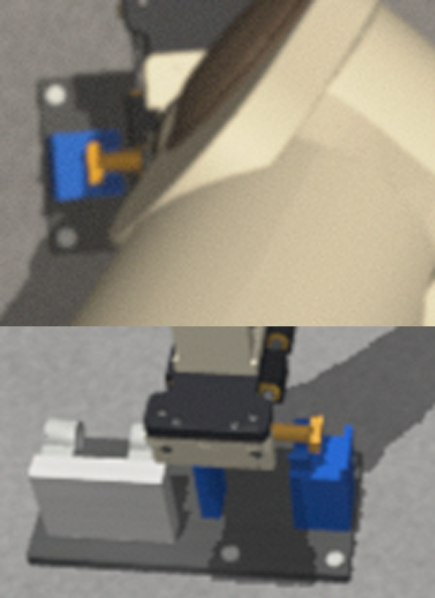

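The top part shows the pin's tab at about crop (94,162), just above the pocket. The scene part shows the tab at (317,434), above the outer yoke. I'll now measure the tab against the nest.

Run:
```python
from m import *
o=np.array([572.1,-181.1]);a=np.radians(4.77);e=np.array([-np.sin(a),np.cos(a)]);ex=np.array([e[1],-e[0]])
for n,r in(('top',(355,400,262,290)),('scene',(270,320,188,215))):
    q=snap(n); H,S,V=cv2.split(cv2.cvtColor(q['img'],cv2.COLOR_RGB2HSV)); m=((H>8)&(H<25)&(S>110)&(V>90)).astype(np.uint8)
    m,c,s_=comp(m,r); h=m.sum(0); i=np.nonzero(h)[0]; print(n,list(zip(i,h[i])))
    ys,xs=np.nonzero(m)
    if n=='top':
        k=xs<=366; cc=(xs[k].mean(),ys[k].mean()); 
        for u,z in((cc,92.6),(cc,98.6)):
            w=onz(q,*u,z)[:2]-o; print('tab',u,'fix x,y',w@ex,w@e)
        L=onz(q,xs.min()-.5,cc[1],96)[:2]-o; print('outer end y',L@e)
        P=[]
        for x in range(369,379): 
            y=ys[xs==x].mean(); w=onz(q,x,y,94)[:2]-o; P.append((w@e,w@ex))
        print('shank',np.round(P,1).tolist())
    else:
        for z in (96,): print(onz(q,xs.max()+.5,ys[xs>=xs.max()-1].mean(),z)[:2]-o)
```

```text
top [(np.int64(362), np.int64(6)), (np.int64(363), np.int64(15)), (np.int64(364), np.int64(15)), (np.int64(365), np.int64(15)), (np.int64(366), np.int64(14)), (np.int64(367), np.int64(10)), (np.int64(368), np.int64(7)), (np.int64(369), np.int64(6)), (np.int64(370), np.int64(6)), (np.int64(371), np.int64(6)), (np.int64(372), np.int64(6)), (np.int64(373), np.int64(6)), (np.int64(374), np.int64(7)), (np.int64(375), np.int64(7)), (np.int64(376), np.int64(7)), (np.int64(377), np.int64(7)), (np.int64(378), np.int64(7)), (np.int64(379), np.int64(7)), (np.int64(380), np.int64(7)), (np.int64(381), np.int64(5))]
tab (np.float64(364.24615384615385), np.float64(273.87692307692305)) fix x,y 1.3961401949357892 88.99796772097001
tab (np.float64(364.24615384615385), np.float64(273.87692307692305)) fix x,y 1.4076866288671335 89.5743843344732
outer end y 93.77473788205062
shank [[81.4, 1.4], [79.7, 1.3], [78.1, 1.2], [76.5, 1.1], [74.9, 1.0], [73.2, 1.6], [71.5, 1.5], [69.9, 1.4], [68.3, 1.3], [66.7, 1.2]]
scene [(np.int64(280), np.int64(3)), (np.int64(281), np.int64(6)), (np.int64(282), np.int64(6)), (np.int64(283), np.int64(6)), (np.int64(284), np.int64(6)), (np.int64(285), np.int64(6)), (np.int64(286), np.int64(6)), (np.int64(287), np.int64(6)), (np.int64(288), np.int64(6)), (np.int64(289), np.int64(5)), (np.int64(290), np.int64(5)), (np.int64(291), np.int64(5)), (np.int64(292), np.int64(5)), (np.int64(293), np.int64(6)), (np.int64(294), np.int64(13)), (np.int64(295), np.int64(13)), (np.int64(296), np.int64(13)), (np.int64(297), np.int64(10)), (np.int64(298), np.int64(5))]
[-13.09851906  93.79507545]
```

servo_tool:
  plan:
    - [-1,[-1.5,0.7,0],0]
    - [-1,[-1.5,0.6,0],0]
    - [-1,[0,0,3],0]
    - [-1,[0,0,3],0]
    - [-1,[0,0,2],0]
    - [-1,[0,0,2],0]
    - [-1,[0,0,1],0]
    - [-1,[0,0,1],0]
    - [-1,[0,0,0],0]

```text
time_s: 12.15
position: [567.1, -137.3, 91.1]
ee_rot: [0.0, 0.736, -0.677, -0.0]
contact_force: [-0.5, 0.3, -0.4]
width: 0.118
finger_force: 30.0
```

```bash
python3 -c "
from m import *
st()"
```

```text
t 12.2 pos [ 567.1 -137.3   91.1] ty_ang -175.15 tz [-3.e-04  0.e+00 -1.e+00] w 0.118 ff 30.0 F [-0.5  0.3 -0.4] q [-0.38  0.67  0.77  1.86 -0.61  0.86 -2.36]
```

servo_tool:
  plan:
    - [-1,[0,0,1.5],0]
    - [-1,[0,0,1.5],0]
    - [-1,[0,0,1],0]
    - [-1,[0,0,1],0]
    - [-1,[0,0,0.6],0]
    - [-1,[0,0,0],0]

```text
time_s: 12.75
position: [567.2, -137.3, 85.5]
ee_rot: [0.0, 0.736, -0.677, -0.0]
contact_force: [0.3, 0.3, -1.3]
width: 0.121
finger_force: 30.0
```

```bash
python3 -c "
from m import *
st()"
```

```text
t 12.8 pos [ 567.2 -137.3   85.5] ty_ang -175.15 tz [-2.e-04  1.e-04 -1.e+00] w 0.121 ff 30.0 F [ 0.3  0.3 -1.3] q [-0.38  0.68  0.77  1.87 -0.62  0.85 -2.35]
```

servo_tool:
  plan:
    - [-1,[0,0,0.4],0]
    - [-1,[0,0,0.4],0]
    - [-1,[0,0,0],0]

```text
time_s: 13.05
position: [567.3, -137.4, 85.1]
ee_rot: [-0.0, 0.736, -0.677, 0.0]
contact_force: [-0.6, 0.5, 2.6]
width: 0.118
finger_force: 30.0
```

```bash
python3 -c "
from m import *
st()"
```

```text
t 13.1 pos [ 567.3 -137.4   85.1] ty_ang -175.15 tz [ 2.e-04  2.e-04 -1.e+00] w 0.118 ff 30.0 F [-0.6  0.5  2.6] q [-0.37  0.68  0.77  1.87 -0.62  0.85 -2.35]
```

servo_tool:
  plan:
    - [0,[0,0,0],0]
    - [0,[0,0,0],0]
    - [0,[0,0,0],0]
    - [0,[0,0,0],0]
    - [0.2,[0,0,0],0]
    - [0.2,[0,0,-5],0]
    - [0.2,[0,0,-15],0]
    - [1,[0,0,-25],0]
    - [1,[0,0,-25],0]
    - [1,[0,0,-25],0]
    - [1,[0,0,-15],0]
    - [1,[0,0,0],0]

```text
time_s: 14.25
position: [568.8, -137.9, 197.7]
ee_rot: [-0.002, 0.736, -0.677, 0.002]
contact_force: [-0.5, 0.2, -0.0]
width: 0.978
finger_force: 0.0
```

Run:
```python
from m import *
s=snap('top')
f=lambda u,v: onz(s,150+(u+.5)/5.6-.5,240+(v+.5)/5.6-.5,8)[:2]
C=np.array([f(*p) for p in((50,178),(297,122),(338,318),(88,372))])
ex=(C[0]-C[3])+(C[1]-C[2]); ey=(C[0]-C[1])+(C[3]-C[2]); print(np.linalg.norm(ex)/2,np.linalg.norm(ey)/2)
yaw=np.degrees([np.arctan2(ex[1],ex[0]),np.arctan2(-ey[0],ey[1])]); print(yaw)
y=np.radians(yaw.mean()); o=C.mean(0)+12.5*np.array([np.cos(y),np.sin(y)]); print('leaf',o)
goto(*o,160)
```

```text
63.890046235536126 81.16103840623498
[13.13774266 13.02413344]
leaf [558.17310594 226.35315817]
t 14.3 pos [ 567.9 -137.3  195.9] ty_ang -175.13 tz [ 2.3e-03  2.0e-04 -1.0e+00] w 0.987 ff 0.0 F [ 0.5  0.2 -1.5] q [-0.47  0.54  0.89  1.8  -0.48  1.03 -2.45]
tool delta [-363.2  -21.1   36. ]
```

servo_tool:
  plan:
    - [1,[-20,-1.8,0],0]
    - [1,[-32,-1.8,0],0]
    - [1,[-32,-1.8,2],0]
    - [1,[-32,-1.8,2],0]
    - [1,[-32,-1.8,2],0]
    - [1,[-32,-1.8,2],0]
    - [1,[-32,-1.8,2],0]
    - [1,[-32,-1.8,2],0]
    - [1,[-32,-1.8,2],0]
    - [1,[-32,-1.8,2],0]
    - [1,[-32,-1.8,2],0]
    - [1,[-23,-1.3,2],0]

```text
time_s: 15.5
position: [556.3, 223.9, 168.5]
ee_rot: [-0.0, 0.741, -0.672, -0.001]
contact_force: [-0.0, -0.3, -0.2]
width: 1.0
finger_force: 0.0
```

servo_tool:
  plan:
    - [1,[0,0,0],-8.2]
    - [1,[0,0,0],-8.2]
    - [1,[0,0,0],-8.2]
    - [1,[0,0,0],-8.2]
    - [1,[0,0,0],-8.2]
    - [1,[0,0,0],-8.2]
    - [1,[0,0,0],-8.2]
    - [1,[0,0,0],-8.2]
    - [1,[0,0,0],-8.2]
    - [1,[0,0,0],-8.2]
    - [1,[0,0,0],-8.1]
    - [1,[0,0,0],-8.1]

```text
time_s: 16.7
position: [556.3, 220.4, 169.8]
ee_rot: [-0.002, 0.993, 0.121, -0.0]
contact_force: [0.2, 0.3, -0.1]
width: 1.004
finger_force: 0.0
```

Run:
```python
from m import *
goto(558.2,226.4,26)
s=snap('top'); b=snap('scene')['img']
a=cv2.resize(s['img'][220:330,335:490],None,fx=4,fy=4,interpolation=cv2.INTER_CUBIC)
c=cv2.resize(b[150:300,180:520],(620,274),interpolation=cv2.INTER_CUBIC)
cv2.imwrite('pics/e.png',np.vstack([a[:440-120],c])[:,:,::-1])
H,S,V=cv2.split(cv2.cvtColor(s['img'],cv2.COLOR_RGB2HSV)); m=((H>8)&(H<25)&(S>110)&(V>90)).astype(np.uint8)
o=np.array([572.1,-181.1]);t=np.radians(4.77);e=np.array([-np.sin(t),np.cos(t)]);ex=np.array([e[1],-e[0]])
m,_,k=comp(m,(350,430,255,290)); ys,xs=np.nonzero(m); print(k,[(i,(xs==i).sum()) for i in range(xs.min(),xs.min()+9)])
for x in (xs.min()+2,380,395,xs.max()-4): w=onz(s,x,ys[xs==x].mean(),77)[:2]-o; print(x,w@ex,w@e)
for x in (xs.min()-.5,xs.max()+.5): w=onz(s,x,273,77)[:2]-o; print('end',w@e)
```

```text
t 16.7 pos [556.3 220.4 169.8] ty_ang -76.15 tz [-0.0014  0.0048 -1.    ] w 1.004 ff 0.0 F [ 0.2  0.3 -0.1] q [-1.26  0.9   1.33  1.79 -0.94  1.25 -0.99]
tool delta [  3.3  -4.7 143.8]
[359 268  61  15 461] [(359, np.int64(4)), (360, np.int64(13)), (361, np.int64(14)), (362, np.int64(14)), (363, np.int64(14)), (364, np.int64(10)), (365, np.int64(7)), (366, np.int64(6)), (367, np.int64(6))]
361 -0.9166916799876903 93.1022963424009
380 -1.6083178189787413 61.43546627746724
395 -0.9795010129907578 36.315293959435365
415 -0.14020316821807965 2.786758643466521
end 96.91808958445657
end -4.399225483026479
```

View pics/e.png

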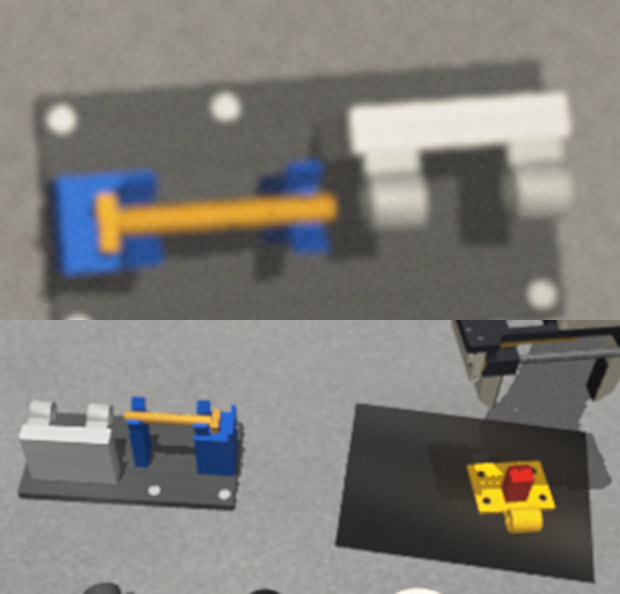

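The picture shows the pin lying in both yokes: tab at (108,222) in the pocket, shank end at (335,205) just past the inner yoke. The gripper is up over the leaf, and the red lug is at (520,483) in the lower view.

servo_tool:
  plan:
    - [1,[1.6,-2.4,10],0.7]
    - [1,[1.7,-2.3,20],0]
    - [1,[0,0,20],0]
    - [1,[0,0,20],0]
    - [1,[0,0,15],0]
    - [1,[0,0,7],0]
    - [1,[0,0,0],0]

```text
time_s: 17.5
position: [558.8, 226.1, 78.1]
ee_rot: [-0.002, 0.994, 0.111, -0.0]
contact_force: [-0.4, -1.1, 0.8]
width: 0.999
finger_force: 0.0
```

```bash
python3 -c "
from m import *
goto(558.2,226.4,26)"
```

```text
t 17.5 pos [558.8 226.1  78.1] ty_ang -77.20 tz [-0.001   0.0049 -1.    ] w 0.999 ff 0.0 F [-0.4 -1.1  0.8] q [-1.21  1.    1.21  1.83 -1.06  1.14 -0.95]
tool delta [-0.5 -0.1 52.1]
```

servo_tool:
  plan:
    - [1,[-0.5,0,12],0]
    - [1,[0,0,15],0]
    - [1,[0,0,13],0]
    - [1,[0,0,8],0]
    - [1,[0,0,4],0]
    - [0,[0,0,0],0]
    - [-1,[0,0,0],0]
    - [-1,[0,0,0],0]
    - [-1,[0,0,0],0]
    - [-1,[0,0,0],0]
    - [-1,[0,0,0],0]
    - [-1,[0,0,0],0]
  squeeze: 45

```text
time_s: 18.7
position: [559.0, 226.8, 27.6]
ee_rot: [-0.003, 0.994, 0.112, 0.001]
contact_force: [0.2, 0.0, 0.3]
width: 0.439
finger_force: 0.0
```

servo_tool:
  plan:
    - [-1,[0,0,0],0]
    - [-1,[0,0,0],0]
    - [-1,[0,0,0],0]
    - [-1,[0,0,0],0]
    - [-1,[0,0,0],0]

```text
time_s: 19.2
position: [559.0, 226.9, 27.6]
ee_rot: [-0.003, 0.994, 0.112, 0.001]
contact_force: [-0.4, 0.2, 0.8]
width: 0.263
finger_force: 45.0
```

```bash
python3 -c "
from m import *
goto(558.2,226.4,26)"
```

```text
t 19.2 pos [559.  226.9  27.6] ty_ang -77.16 tz [ 7.0e-04  6.1e-03 -1.0e+00] w 0.263 ff 45.0 F [-0.4  0.2  0.8] q [-1.18  1.06  1.14  1.84 -1.13  1.07 -0.92]
tool delta [-0.9  0.3  1.6]
```

servo_tool:
  plan:
    - [-1,[0,0,-5],0]
    - [-1,[0,0,-12],0]
    - [-1,[0,0,-20],0]
    - [-1,[0,0,-25],0]
    - [-1,[0,0,-25],0]
    - [-1,[0,0,-25],0]
    - [-1,[0,0,-20],0]
    - [-1,[0,0,-10],0]
    - [-1,[0,0,-3],0]

```text
time_s: 20.1
position: [559.4, 226.0, 174.0]
ee_rot: [-0.003, 0.994, 0.112, 0.002]
contact_force: [0.9, -0.0, -2.1]
width: 0.257
finger_force: 45.0
```

servo_tool:
  plan:
    - [-1,[-2,8,0],0]
    - [-1,[-5.1,15,0],0]
    - [-1,[-5.2,20,0],0]
    - [-1,[-5.2,20,0],0]
    - [-1,[-5.2,20,0],0]
    - [-1,[-5.2,20,0],0]
    - [-1,[-5.2,20,0],0]
    - [-1,[-5.2,20,0],0]
    - [-1,[-5.2,20,0],0]
    - [-1,[-5.2,20,0],0]
    - [-1,[-5.2,20,0],0]
    - [-1,[-5.2,20,0],0]

```text
time_s: 21.3
position: [549.1, -7.1, 170.1]
ee_rot: [-0.003, 0.994, 0.111, -0.0]
contact_force: [0.0, -0.4, -2.2]
width: 0.257
finger_force: 45.0
```

servo_tool:
  plan:
    - [-1,[-5.2,20,0],0]
    - [-1,[-5.2,20,0],0]
    - [-1,[-5.2,20,0],0]
    - [-1,[-5.2,20,0],0]
    - [-1,[-5.2,20,0],0]
    - [-1,[-5.2,20,0],0]
    - [-1,[-5.2,20,0],0]
    - [-1,[-5.2,20,0],0]
    - [-1,[-5.2,20,0],4]
    - [-1,[-5.2,15,0],4.1]
    - [-1,[0,8,0],0]
    - [-1,[0,0,0],0]

```text
time_s: 22.5
position: [541.5, -216.1, 169.3]
ee_rot: [-0.003, 0.999, 0.04, -0.0]
contact_force: [-0.5, 0.5, -2.7]
width: 0.263
finger_force: 45.0
```

```bash
python3 -c "
from m import *
goto(538.9,-241.1,130)"
```

```text
t 22.5 pos [ 541.5 -216.1  169.3] ty_ang -85.36 tz [-6.0e-04  5.4e-03 -1.0e+00] w 0.263 ff 45.0 F [-0.5  0.5 -2.7] q [-0.51  0.84  1.29  1.83 -0.88  1.2  -0.42]
tool delta [-4.6 25.  39.2]
```

servo_tool:
  plan:
    - [-1,[-1.5,8,0],0.15]
    - [-1,[-1.5,9,5],0]
    - [-1,[-1.6,8,12],0]
    - [-1,[0,0,14],0]
    - [-1,[0,0,8],0]
    - [-1,[0,0,0],0]
    - [-1,[0,0,0],0]

```text
time_s: 23.2
position: [540.3, -238.8, 130.3]
ee_rot: [-0.003, 0.999, 0.04, 0.0]
contact_force: [0.6, -0.7, -1.4]
width: 0.259
finger_force: 45.0
```

Run:
```python
from m import *
goto(538.9,-241.1,130)
a=snap('top')['img']; b=snap('scene')['img']
c=np.vstack([cv2.resize(a[215:335,380:500],(480,480),interpolation=cv2.INTER_CUBIC)])
d=cv2.resize(b[165:265,170:270],(480,480),interpolation=cv2.INTER_CUBIC)
cv2.imwrite('pics/f.png',cv2.resize(np.hstack([c,d]),(800,400))[:,:,::-1])
```

```text
t 23.2 pos [ 540.3 -238.8  130.3] ty_ang -85.39 tz [-1.0e-04  6.2e-03 -1.0e+00] w 0.259 ff 45.0 F [ 0.6 -0.7 -1.4] q [-0.44  0.88  1.22  1.83 -0.93  1.15 -0.37]
tool delta [-1.6  2.2  0.3]
```

View pics/f.png

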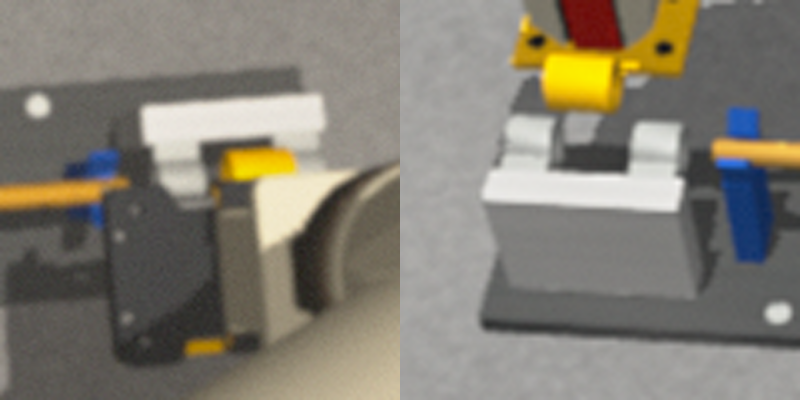

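The left (top) picture shows the leaf's knuckle at (221..297, 147..182), above the gap. The right (scene) picture shows it at (541..622, 52..112), between and above the steel knuckles at (530,140) and (658,145). Now I'll measure it.

```bash
cat > k.py <<'E'
from m import *
o=np.array([572.1,-181.1]);t=np.radians(4.77);e=np.array([-np.sin(t),np.cos(t)]);ex=np.array([e[1],-e[0]])
def yelmask(s,roi):
    H,S,V=cv2.split(cv2.cvtColor(s['img'],cv2.COLOR_RGB2HSV)); return comp(((H>16)&(H<35)&(S>150)&(V>100)).astype(np.uint8),roi)
def fx(p): w=p[:2]-o; return np.array([w@ex,w@e,p[2]]).round(1)
E
python3 - <<'E'
from k import *
q,R=st(); zc=q['position'][2]-25.6+13; print('zc',zc)
s=snap('top'); m,c,k=yelmask(s,(440,480,250,275)); print(k,c)
ys,xs=np.nonzero(m); 
for x in range(xs.min(),xs.max()+1): print(x,ys[xs==x].min(),ys[xs==x].max(),end='; ')
print()
for x in (451,456,461,465):
    if (xs==x).any(): print('xtop',x,fx(onz(s,x,ys[xs==x].min()-.5,zc)))
r=c[1]
print('ends',fx(onz(s,xs.min()-.5,r,zc+8)),fx(onz(s,xs.max()+.5,r,zc+12)))
b=snap('scene'); m,c,k=yelmask(b,(200,235,178,200)); print(k,c)
ys,xs=np.nonzero(m)
for y in range(ys.min(),ys.max()+1): print(y,xs[ys==y].min(),xs[ys==y].max(),end='; ')
print()
E
```

```text
t 23.3 pos [ 540.7 -239.1  131. ] ty_ang -85.39 tz [ 0.0011  0.0057 -1.    ] w 0.258 ff 45.0 F [ 0.6 -1.  -1.8] q [-0.44  0.88  1.22  1.83 -0.93  1.15 -0.37]
zc 118.40683866759693
[446 259  23  10 189] [456.48677249 263.35978836]
446 264 265; 447 261 268; 448 260 268; 449 259 268; 450 259 268; 451 259 268; 452 259 268; 453 259 268; 454 259 268; 455 259 268; 456 259 268; 457 259 267; 458 259 267; 459 259 267; 460 259 267; 461 259 266; 462 260 266; 463 260 266; 464 260 266; 465 260 266; 466 260 266; 467 261 266; 468 262 266; 
xtop 451 [ 15.5 -47.6 118.4]
xtop 456 [ 14.9 -55.5 118.4]
xtop 461 [ 14.3 -63.4 118.4]
xtop 465 [ 12.2 -69.6 118.4]
ends [  8.4 -36.  126.4] [  5.7 -70.8 130.4]
[200 178  35  15 350] [216.46857143 183.57142857]
178 200 234; 179 200 234; 180 200 234; 181 200 234; 182 205 234; 183 206 234; 184 206 225; 185 205 225; 186 206 224; 187 206 224; 188 206 224; 189 206 224; 190 207 224; 191 207 223; 192 218 223;
```

servo_tool:
  plan:
    - [-1,[-0.8,1,0],-0.15]
    - [-1,[-0.7,1,3],0]
    - [-1,[0,0,6],0]
    - [-1,[0,0,8],0]
    - [-1,[0,0,8],0]
    - [-1,[0,0,7],0]
    - [-1,[0,0,5],0]
    - [-1,[0,0,3],0]
    - [-1,[0,0,2],0]
    - [-1,[0,0,0],0]
    - [-1,[0,0,0],0]

```text
time_s: 24.5
position: [539.2, -241.2, 88.9]
ee_rot: [-0.003, 0.999, 0.041, 0.001]
contact_force: [0.5, 0.1, -2.6]
width: 0.261
finger_force: 45.0
```

Run:
```python
from k import *
goto(538.9,-241.1,87.6)
ss=[(n,snap(n)) for n in('top','scene')]
a=ss[0][1]['img']; b=ss[1][1]['img']
c=cv2.resize(a[235:295,405:485],(640,480),interpolation=cv2.INTER_CUBIC)
d=cv2.resize(b[180:240,180:260],(640,480),interpolation=cv2.INTER_CUBIC)
cv2.imwrite('pics/g.png',cv2.resize(np.hstack([c,d]),(800,300))[:,:,::-1])
q,R=st()
s=ss[0][1]; m,c,k=yelmask(s,(435,480,245,285)); ys,xs=np.nonzero(m); print(k)
print([(x,ys[xs==x].min(),ys[xs==x].max()) for x in range(xs.min(),xs.max()+1,2)])
g=s['img'].mean(2)
for x in (433,435,452,456,468,472): print(x,g[250:285,x].round().astype(int).tolist())
```

```text
t 24.5 pos [ 539.2 -241.2   88.9] ty_ang -85.27 tz [ 0.001   0.0058 -1.    ] w 0.261 ff 45.0 F [ 0.5  0.1 -2.6] q [-0.4   0.92  1.17  1.85 -0.98  1.09 -0.33]
tool delta [-0.3 -0.1  1.3]
t 24.6 pos [ 539.3 -241.2   89. ] ty_ang -85.27 tz [ 0.0012  0.0058 -1.    ] w 0.256 ff 45.0 F [ 0.3 -0.3 -2. ] q [-0.4   0.92  1.17  1.85 -0.98  1.09 -0.33]
[442 260  21  11 179]
[(442, np.int64(262), np.int64(267)), (444, np.int64(261), np.int64(270)), (446, np.int64(261), np.int64(270)), (448, np.int64(261), np.int64(270)), (450, np.int64(261), np.int64(269)), (452, np.int64(261), np.int64(268)), (454, np.int64(261), np.int64(268)), (456, np.int64(260), np.int64(268)), (458, np.int64(260), np.int64(268)), (460, np.int64(261), np.int64(268)), (462, np.int64(265), np.int64(267))]
433 [226, 225, 224, 227, 227, 226, 220, 217, 213, 210, 210, 204, 189, 172, 158, 165, 176, 189, 198, 201, 199, 189, 177, 157, 129, 112, 122, 122, 94, 73, 77, 73, 74, 71, 70]
435 [225, 225, 226, 225, 226, 224, 221, 214, 212, 208, 208, 203, 184, 162, 157, 167, 176, 188, 195, 203, 192, 182, 167, 148, 123, 111, 115, 110, 84, 72, 72, 71, 72, 73, 74]
452 [224, 223, 225, 225, 223, 203, 152, 100, 68, 66, 83, 102, 126, 137, 144, 148, 149, 152, 155, 185, 205, 219, 224, 225, 224, 223, 224, 224, 226, 221, 224, 221, 221, 222, 222]
456 [221, 224, 224, 224, 219, 188, 136, 79, 63, 68, 89, 104, 127, 139, 144, 146, 151, 152, 172, 197, 214, 223, 222, 223, 225, 224, 223, 222, 222, 223, 224, 222, 222, 222, 221]
468 [224, 224, 222, 219, 211, 205, 203, 202, 195, 188, 169, 154, 162, 173, 181, 188, 195, 195, 203, 216, 221, 223, 223, 219, 196, 160, 111, 73, 51, 37, 42, 45, 48, 49, 51]
472 [223, 222, 224, 215, 208, 202, 202, 200, 197, 183, 162, 154, 161, 170, 182, 190, 193, 198, 207, 214, 208, 175, 120, 72, 48, 48, 50, 61, 68, 69, 77, 84, 91, 99, 103]
```

View pics/g.png

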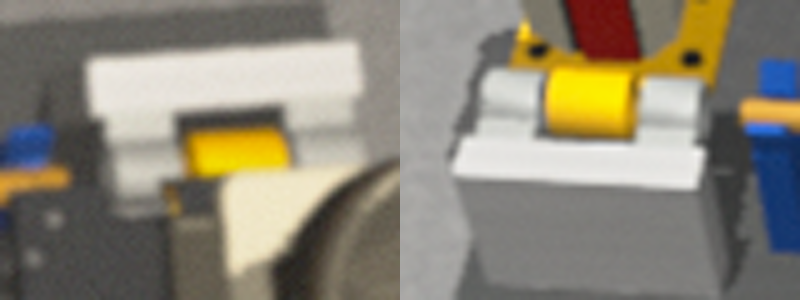

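The top view shows the yellow knuckle between the steel ones, slightly toward the jamb. In the scene view it is centred in the gap at (545..635) and about 1 to 2 mm high. I'll make a small correction.

servo_tool:
  plan:
    - [-1,[-0.4,0,0.7],0]
    - [-1,[-0.4,0,0.7],0]
    - [-1,[0,0,0],0]
    - [-1,[0,0,0],0]
    - [-1,[0,0,0],0]
    - [-1,[0,0,0],0]

```text
time_s: 25.2
position: [538.3, -241.1, 87.3]
ee_rot: [-0.003, 0.999, 0.041, 0.0]
contact_force: [-0.1, 0.5, -3.5]
width: 0.26
finger_force: 45.0
```

Run:
```python
from k import *
goto(538.4,-241.1,87.6)
s=snap('top'); b=snap('scene'); g=s['img'].astype(float).mean(2)
for x in (433,452,456,470): print(x,g[256:268,x].round().astype(int).tolist())
# scene: column profiles through the three tubes, and row profile across ends
gb=b['img'].astype(int)
def P(u,v): return fx(onz(b,u,v,88))
for u in (190,191,214,215,216,233,235): print('col',u,gb[189:212,u].sum(1).tolist())
print('row',[tuple(p) for p in gb[200,193:240]])
for X in((0,-27,88),(0,-57,88),(0,-87,88),(0,-42,88),(0,-72,88)): w=o+X[0]*ex+X[1]*e; print(X,np.round(proj(b,(w[0],w[1],X[2])),1))
```

```text
t 25.2 pos [ 538.3 -241.1   87.3] ty_ang -85.27 tz [ 7.e-04  6.e-03 -1.e+00] w 0.260 ff 45.0 F [-0.1  0.5 -3.5] q [-0.4   0.93  1.16  1.85 -0.99  1.08 -0.32]
tool delta [ 0.1  0.  -0.3]
433 [221, 215, 211, 210, 209, 204, 189, 169, 158, 167, 175, 189]
452 [154, 97, 67, 61, 72, 93, 111, 130, 139, 146, 149, 151]
456 [135, 83, 62, 68, 77, 99, 115, 131, 141, 147, 150, 149]
470 [201, 200, 195, 184, 161, 156, 164, 172, 181, 192, 195, 197]
col 190 [486, 491, 488, 485, 477, 480, 481, 484, 485, 482, 481, 491, 498, 492, 493, 467, 419, 447, 464, 422, 381, 338, 411]
col 191 [491, 491, 492, 488, 483, 485, 495, 498, 490, 489, 492, 494, 490, 466, 415, 376, 324, 355, 396, 405, 457, 509, 601]
col 214 [259, 300, 335, 340, 379, 442, 480, 484, 486, 485, 485, 489, 479, 465, 441, 409, 346, 301, 336, 532, 689, 683, 676]
col 215 [149, 235, 310, 339, 364, 437, 481, 485, 486, 485, 491, 486, 484, 471, 450, 406, 352, 296, 311, 506, 687, 684, 676]
col 216 [143, 195, 266, 315, 356, 434, 481, 485, 487, 487, 485, 493, 478, 469, 440, 411, 357, 304, 298, 487, 688, 685, 676]
col 233 [359, 354, 336, 337, 334, 360, 478, 
[... 1823 characters left out ...]
, (np.int64(204), np.int64(199), np.int64(180)), (np.int64(217), np.int64(219), np.int64(214)), (np.int64(220), np.int64(221), np.int64(216)), (np.int64(221), np.int64(222), np.int64(219)), (np.int64(221), np.int64(223), np.int64(220)), (np.int64(222), np.int64(223), np.int64(220)), (np.int64(224), np.int64(224), np.int64(221)), (np.int64(224), np.int64(225), np.int64(222)), (np.int64(223), np.int64(224), np.int64(221)), (np.int64(226), np.int64(226), np.int64(223)), (np.int64(224), np.int64(225), np.int64(220)), (np.int64(178), np.int64(180), np.int64(175))]
(0, -27, 88) [233.4 198.2]
(0, -57, 88) [217.5 197.3]
(0, -87, 88) [201.7 196.4]
(0, -42, 88) [225.5 197.7]
(0, -72, 88) [209.6 196.9]
```

Run:
```python
from k import *
goto(538.4,-241.1,87.6)
s=snap('top')
for u,v in((452,261.65),(456,261.5)): print('yellow +x edge',fx(onz(s,u,v,75)))
for u,v in((433,263.9),(470,261)): print('crease',fx(onz(s,u,v,80)))
print('jamb x edge check: earlier rect bottom corners', )
b=snap('scene'); q=b['img'].astype(int).sum(2)
for u in(196,198,200,202): print(u,q[188:200,u].tolist())
for u in(211,213,215,217,219,221,223): print(u,q[188:200,u].tolist(), b['img'][192:197,u].tolist())
```

```text
t 25.3 pos [ 538.3 -241.1   87.3] ty_ang -85.27 tz [ 6.e-04  6.e-03 -1.e+00] w 0.256 ff 45.0 F [ 0.   0.1 -2.4] q [-0.4   0.93  1.16  1.85 -0.99  1.08 -0.32]
tool delta [ 0.1  0.  -0.3]
yellow +x edge [ 10.8 -60.8  75. ]
yellow +x edge [ 10.6 -67.5  75. ]
crease [  9.4 -27.5  80. ]
crease [  9.6 -89.4  80. ]
jamb x edge check: earlier rect bottom corners
196 [366, 300, 335, 356, 306, 300, 323, 396, 486, 523, 521, 486]
198 [292, 292, 292, 301, 304, 397, 555, 631, 649, 653, 647, 618]
200 [285, 295, 300, 296, 304, 420, 575, 629, 641, 654, 648, 634]
202 [282, 296, 314, 323, 337, 408, 529, 612, 636, 648, 654, 644]
211 [349, 357, 354, 339, 339, 367, 432, 495, 493, 499, 498, 491] [[185, 140, 14], [197, 149, 21], [234, 185, 13], [254, 227, 14], [255, 234, 4]]
213 [338, 341, 353, 356, 345, 379, 454, 481, 485, 486, 493, 491] [[186, 142, 17], [208, 157, 14], [244, 199, 11], [253, 228, 0], [252, 233, 0]]
215 [122, 144, 239, 300, 340, 362, 436, 480, 486, 486, 488, 489] [[186, 143, 11], [201, 153, 8], [240, 193, 3], [253, 227, 0], [253, 233, 0]]
217 [140, 158, 145, 193, 273, 352, 426, 483, 487, 488, 488, 487] [[157, 103, 13], [195, 148, 9], [237, 189, 0], [254, 229, 0], [253, 234, 0]]
219 [168, 149, 144, 152, 248, 345, 420, 479, 485, 487, 488, 488] [[143, 91, 14], [191, 144, 10], [234, 184, 2], [253, 226, 0], [253, 232, 0]]
221 [143, 141, 143, 163, 254, 341, 416, 478, 484, 487, 489, 490] [[145, 92, 17], [189, 144, 8], [232, 180, 4], [253, 225, 0], [253, 231, 0]]
223 [157, 143, 134, 157, 238, 327, 401, 474, 482, 487, 490, 492] [[139, 83, 16], [180, 135, 12], [227, 174, 0], [253, 221, 0], [253, 229, 0]]
```

servo_tool:
  plan:
    - [-1,[0.6,0,0],0]
    - [-1,[0,0,0],0]
    - [-1,[0,0,0],0]
    - [-1,[0,0,0],0]
    - [-1,[0,0,0],0]
    - [-1,[0,0,0],0]

```text
time_s: 26.0
position: [538.9, -241.0, 87.3]
ee_rot: [-0.003, 0.999, 0.041, 0.0]
contact_force: [0.2, 0.3, -2.0]
width: 0.262
finger_force: 45.0
```

Run:
```python
from k import *
q,R=st(); print('vel',np.abs(q['joint_vel']).max())
a=snap('top')['img']; b=snap('scene')['img']
c=cv2.resize(a[150:310,200:490],(800,440),interpolation=cv2.INTER_CUBIC)
d=cv2.resize(b[170:250,175:322],(300,160),interpolation=cv2.INTER_CUBIC); z=np.zeros((160,800,3),np.uint8); z[:,:300]=d
z[:,320:620]=cv2.resize(b[185:212,190:240],(300,160),interpolation=cv2.INTER_CUBIC)
cv2.imwrite('pics/i.png',np.vstack([c,z])[:,:,::-1])
```

```text
t 26.0 pos [ 538.9 -241.    87.3] ty_ang -85.27 tz [ 6.e-04  6.e-03 -1.e+00] w 0.262 ff 45.0 F [ 0.2  0.3 -2. ] q [-0.4   0.93  1.16  1.85 -0.99  1.09 -0.33]
vel 0.0015950433208710543
```

View pics/i.png

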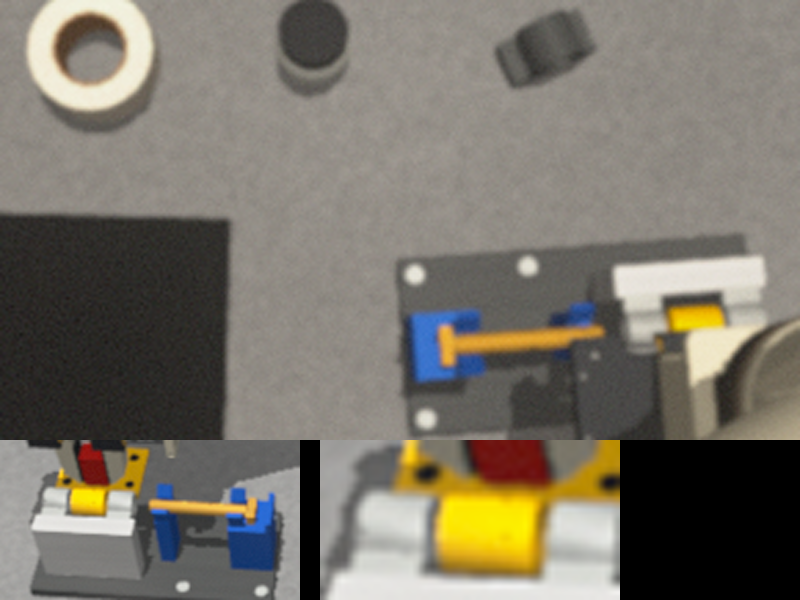

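The final picture shows the pin lying in its nest, with the tab at (447,345) in the pocket. The leaf's knuckle at (697,318) lines up with both steel knuckles, and the roll, jar and bearing block have not moved.

```bash
python3 -c "
from workcell import order
print(order.job_done())"
```

```text
the job is handed in; nothing more can be done
None
```

The job is handed in at about 26 s: the pin lies in its nest with the tab in the pocket, and the arm is still holding the leaf with its knuckle in the gap, lined up with the two steel knuckles to about 1 mm by camera estimate.

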